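# Feel a bending clamp's gap with a taper gauge

## Task

Take the taper gauge (the wedge-shaped blade with the flat rectangular wooden handle) out of the tool rack and slide it, point down and upright, in between the two spring-backed plates of the bending clamp until it spreads both plates a little and drags snugly, without forcing it. Finish holding it still at that depth, still gripped in the fingers, so that the gap can be read off; leave everything else on the bench where it is.

Things in the scene. Friction and masses are not known exactly. Their poses are not given: they have to be found in the camera images.
- gauge: Taper gauge, 160 g, symmetric by half turns about z. Origin: centre of the blade's tip; z up to the handle, x through its thickness, y across its width. Steel blade 24 mm wide, 100 long, thickness 3 mm at the tip growing evenly (0.15 per mm, both faces alike) to 18. Then a dark collar 26 (x) x 44 (y) x 6 mm and the handle. It hangs by the collar in a rack slot, x along the rack's x.
- gauge_grip (a point): Middle of the gauge's handle, 130 mm above the tip. The handle is a flat rectangular light-wood block, 18 (x) by 36 (y) by 48 (z) mm, just above the collar; best pinched from above across its 18 mm.
- rack: Fixed wooden tool rack, block 64 (x) by 220 (y) by 120 (z) mm, origin under its centre. Three through slots 24 (x) by 32 (y) mm at y = -70, 0 and 70 mm hold the gauge and two other tools; which is in which slot varies. The gauge's tip hangs 20 mm above the bench.
- clamp: Bending clamp: fixed green base 200 (x) by 80 (y) by 12 mm, origin under its centre, x = closing direction. Two green jaw blocks carry a spring-backed steel plate each, facing each other; the +x jaw is adjustable, with a screw and cross bar outside. From above the plates' flared lips form a funnel slot along y. The blocks end 10 mm below the throat.
- plate_a: Steel plate of the -x jaw, upright, 8 mm thick, 60 wide (y), 90 high. Origin: middle of the throat edge (top of the flat face that looks at the other plate), 105 mm above the bench; axes as the clamp's, z up. Above it a lip flares outward 12 mm higher, the funnel's top 20 mm wider than the gap. The plate slides back to -x, up to 10 mm, against springs of 4 N per mm; it never tilts.
- plate_b: Steel plate of the +x jaw, mirror image, slides back to +x. The gap, 6 to 9 mm, is the distance between the two plates' origins, its middle midway. The gauge touches both when its thickness at the throat equals the gap (tip 20 to 40 mm below the throat); then the drag grows with depth, roughly 0.3 to 0.5 N per mm. Snug is a drag of about 4 to 10 N.
- scraper: Other tool in the rack: thin blade, turned round wooden handle, same kind of collar; its top stands 180 mm above the bench. Leave it.
- spike: Other tool in the rack: round spike, wooden ball on a thin neck as handle, same kind of collar; its top is 175 mm above the bench. Leave it.
- rule: Folded white rule, 220 x 30 x 16 mm, lying on the bench. Leave it.
- dish: Brass bowl, 150 mm across, 45 mm high. Leave it.
- hammer: Hammer lying on the bench. Leave it.
- jar: Glass jar with steel cap, 60 mm across, 80 mm high. Leave it.
- can: Tin can, 72 mm across, 100 mm high. Leave it.
- oil: Grey plastic bottle, 56 mm across, 150 mm high. Leave it.
Mind the look-alikes: they are no part of the job. There is more than one size of the clamp; the job needs the middle-sized.

How it is judged (in metres and radians):
On the way, in this order (a step that is already met when the one before it is completed fails the run):
1. the gauge is drawn clear of the rack (height (world z) of gauge above 0.122 m and contact force between the fingers and gauge above 1 N), for 0.1 s.
2. the gauge's tip is between the two plates, below their throat (z of gauge in the frame of plate_a below -0.012 m and horizontal distance between gauge and plate_a below 0.02 m and horizontal distance between gauge and plate_b below 0.02 m), for 0.1 s.
At the end, for the whole second after the job is handed in: Gauge tip 12 to 86 mm below the throat, between the plates, upright within 0.12 rad, square to them within 0.2 rad; each plate pressed (over 1 N) and pushed back 0.4 to 6 mm; gauge still, gripped by the fingers (over 4 N), off rack and clamp base; arm off the plates (all of step 2 and z of gauge in the frame of plate_a above -0.086 m and angle between gauge's own z axis and vertical below 0.12 rad and angle between the x axis of gauge and the x axis of plate_a, either way round below 0.2 rad and distance of plate_a from where it was at the start of the episode between 0.0004 and 0.006 m and contact force between gauge and plate_a above 1 N and distance of plate_b from where it was at the start of the episode between 0.0004 and 0.006 m and contact force between gauge and plate_b above 1 N and contact force between the fingers and gauge above 4 N and linear speed of gauge below 0.005 m/s and contact force between gauge and clamp below 0.3 N and contact force between gauge and rack below 0.3 N and contact force between the arm and plate_a below 0.3 N and contact force between the arm and plate_b below 0.3 N); the arm keeps its last pose, push and grip.
It fails at once if a plate is forced back more than 8 mm (distance of any of plate_a, plate_b from where it was at the start of the episode above 0.008 m).
It fails at once if one of the other things on the bench or in the rack is moved more than 30 mm (distance of any of scraper, spike, rule, dish, hammer, jar, can, oil from where it was at the start of the episode above 0.03 m).
It also fails if it takes over 54 s, if anything falls off the work surface, if the arm or the gripper's body presses on something with over 40 N, if the wrist force passes 120 N, or if a joint passes its speed limit or range.

## Robot

A 6-joint arm with a two-finger parallel gripper is mounted at the origin on the work surface. World frame = base frame: x ahead of the robot, y to its left, z up, the work surface at z = 0. Lengths are in mm, angles in rad, forces in N, time in s.
With the tool pointing down it reaches from about 400 to 825 mm from the base axis. Payload 7 kg.
Tool frame: the origin (TCP) lies between the finger pads; the fingertips stand 25 mm ahead of it and the grasp point (between the pads) lies 6 mm ahead of it (nose_length is the distance from the TCP to the fingertips, in mm); z points along the fingers, y is the line along which they close (so a half turn about z gives the same grasp; the last joint's range is limited). The gripper opens to 85 mm and grips with 20 to 120 N. Pads are 22 mm wide; open, the fingers measure 114 mm over their backs; the gripper's body (76 mm by 85 mm) begins 54 mm behind the grasp point. The pads swing forward as they close: fully open they stand 13 mm farther back than shut.
Start: joints at [1.423, 0.359, 0.012, 0, -1.224, -0.288], TCP at [284.947, 611.883, 256.302] pointing down, gripper open.
Joint ranges: [-3.07, 3.07], [-1.43, 2.12], [-1.02, 1.25], [-3.03, 1.67], [-3.05, -0], [-3.03, 3.03]. Speed limits (rad/s): [2.39, 2.39, 3.01, 3.14, 3.14, 3.14].

## Interface

Orientations are given as a unit quaternion [x, y, z, w].
In Python, from cell import observe, camera, calibration, job_done, nose_length gives the robot as it stands.
- The arm moves only by the tool move_arm, never from a script. Its arguments are lists of equal length, an entry for each row: "jaw": the opening, from 0 (shut) to 1 (fully open); "travel": the shift along the tool's x, y, z in mm, a list of three; "turn": the turn about the tool's z in rad. In form: {"jaw": [jaw, ...], "travel": [[x, y, z], ...], "turn": [turn, ...]}. A call has 1 to 10 rows; each row is the pose to reach, as a shift and turn from the pose commanded when the call began, along the tool's axes at that moment; what a row does not reach only later rows make up. A row lasts 1/12 s, in which the tool goes at most 41.7 mm and 7.16 degrees, less where a joint would pass 70% of its speed; a pose out of reach is approached as far as the arm can. A call with a gripper value outside its range is refused whole. The fingers move at their own pace and stop on an object; "grip_force" is the grip in N (left out, the last holds). Time passes only in rows, so rows that repeat a pose let the fingers close. It gives the time, the measured TCP pose, the force, the opening and the grip force at its end, in the units of the state.
- observe(): the state, without advancing time (a new reading comes with each control period).
- camera(name): name is "scene" or "top" or "wrist"; returns the picture (480x640x3 uint8, red, green, blue); there is no depth.
- calibration(name): a dict with "fx", "fy", "cx", "cy" (pixels), "k1" (the pictures are not rectified: a ray, as slopes to the right and down, at radius r is drawn at 1 + k1 r^2 times it, then the intrinsics apply), "R" (3x3) and "t" (3): a world point X has camera coordinates R X + t; the wrist camera has in their place "T_tool_cam" (4x4, takes a point from camera to tool coordinates, whose origin is the TCP and whose axes are the flange's). Camera axes: x right, y down, z forward; pixel columns grow to the right and rows downward; lengths in mm; the calibration is good to about 2 mm. A picture is of the moment at which its call begins: read the wrist's pose just before it. calibration takes no time and is no camera call.
- job_done(): hands the job in; it is judged then, once.
The state is a dict: "time": time; "q": joint angles; "joint_velocities": joint speeds; "joint_efforts": joint torques, N m; "eef_pos": TCP position; "eef_rot": TCP orientation; "ft_force": force on the tool from outside, world axes, zero at the start; "moment": the same for the moment, N m; "width": finger opening in mm; "gripper_force": force on a finger pad.
Only numpy, scipy, OpenCV 4.12 (cv2) and the standard library are available. Lean on these libraries where they do the work, as an engineer would, in place of code of your own. Each camera call takes 0.05 s, during which the arm holds its last target. There are 200 camera calls.

## Working session

There is one attempt and no reset: what is moved stays moved. The work goes in short steps, Python scripts to look and compute and a tool call to move; the robot and the scene stay as the last step left them, time stands still between calls to the robot, and variables do not carry over. Pictures are saved under pics/ and viewed, at most 10 in all, crops included, and the job is handed in when it is done.

Besides the shell and the picture viewer there is one more tool, called after "Call:" as name([rows], argument=value, ...), one row to a line, values as JSON. move_arm: Moves the arm, as the interface text tells. Its arguments: {"type":"object","properties":{"jaw":{"type":"array"},"travel":{"type":"array"},"turn":{"type":"array"},"grip_force":{"type":"number"}},"required":["jaw","travel","turn"]}

```bash
ls; mkdir -p pics; cat > h.py <<'E'
import numpy as np, cv2
from cell import *
def save(n,f,box=None,s=1):
    im=camera(n)
    if box: im=im[box[1]:box[3],box[0]:box[2]]
    im=cv2.resize(im,None,fx=s,fy=s,interpolation=cv2.INTER_CUBIC)
    cv2.imwrite('pics/'+f,im[:,:,::-1])
E
python3 - <<'E'
from h import *
s=observe();print(s)
a=camera('scene');b=camera('top')
cv2.imwrite('pics/s0.png',a[:,:,::-1]);cv2.imwrite('pics/t0.png',b[:,:,::-1])
for n in('scene','top','wrist'):print(calibration(n))
E
```

```text
pics
{'time': 0.0, 'q': array([ 1.42312991e+00,  3.59373510e-01,  1.10213652e-02, -3.82608423e-04,
       -1.22410018e+00, -2.88095976e-01]), 'joint_velocities': array([-0.00090573,  0.00126067, -0.00040124, -0.00097758, -0.00188358,
        0.00110494]), 'joint_efforts': array([ 7.46267960e-04, -5.83306289e+01,  2.93422955e+01,  6.93640262e+00,
       -5.80847161e-03,  7.45429020e-06]), 'eef_pos': array([284.74201105, 611.48870078, 255.35013492]), 'eef_rot': array([ 9.76343209e-01, -2.16224932e-01, -1.21334500e-04,  8.38579247e-04]), 'ft_force': array([ 0.23517187, -0.26371945, -0.5467695 ]), 'moment': array([-0.02113287,  0.00735154,  0.00331947]), 'gripper_force': 0.0, 'width': 85.35619534966314}
{'fx': 500.32551452117144, 'fy': 500.32551452117144, 'cx': 314.77153944967864, 'cy': 233.5101701397598, 'k1': -0.03826106135055845, 'R': array([[-0.8386459 ,  0.54465373,  0.00503706],
       [ 0.44085069,  0.68418529, -0.58098293],
       [-0.3198808 , -0.48501836, -0.81390016]]), 't': array([ 437.79387843, -181.42167859, 1492.05473085])}
{'fx': 580.7306972345061, 'fy': 580.7306972345061, 'cx': 313.6779828697101, 'cy': 236.3282832766091, 'k1': -0.15829225687383053, 'R': array([[-0.00783741, -0.99996697,  0.0021536 ],
       [-0.99737516,  0.00766203, -0.07200063],
       [ 0.07198175, -0.00271225, -0.99740226]]), 't': array([   2.54331174,  535.16174722, 1477.85105503])}
{'fx': 343.953736102019, 'fy': 343.953736102019, 'cx': 317.7296461063125, 'cy': 243.6048271002126, 'k1': -0.015432173138321681, 'T_tool_cam': array([[-5.08322594e-05, -9.54263620e-01, -2.98966455e-01,
         7.74874359e+01],
       [ 9.99999900e-01,  8.41161394e-05, -4.38514836e-04,
        -4.57635884e-01],
       [ 4.43606658e-04, -2.98966448e-01,  9.54263520e-01,
        -1.17068451e+02],
       [ 0.00000000e+00,  0.00000000e+00,  0.00000000e+00,
         1.00000000e+00]])}
```

View pics/s0.png

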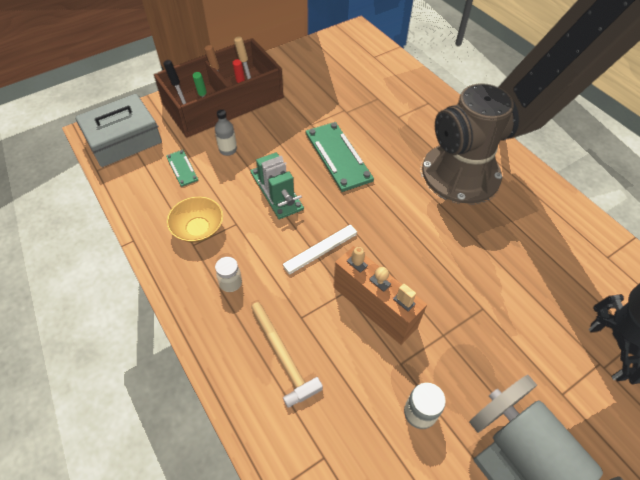

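View pics/t0.png

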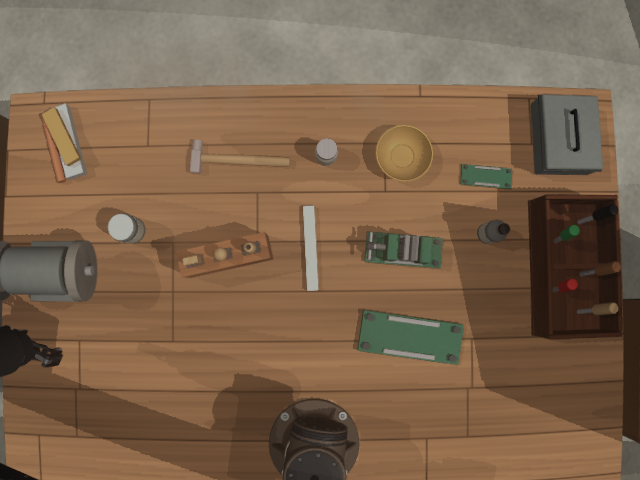

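Candidates for the clamp, in the top view:
- Small green plate at (487,177).
- Clamp with jaws at (403,250), the only one with jaw blocks and a cross bar, and middle in size.
- Large green plate at (411,337).

Candidates for the gauge, also in the top view:
- Flat block at (190,261), which fits the rectangular handle.
- Ball at (221,254), the spike.
- Round handle at (249,247), the scraper.

I'll confirm both picks in enlarged crops.

```bash
python3 - <<'E'
from h import *
a=cv2.imread('pics/s0.png');b=cv2.imread('pics/t0.png')
f=lambda im,x,y,w,h:cv2.resize(im[y:y+h,x:x+w],(400,300),interpolation=cv2.INTER_CUBIC)
# 100x75 => x4
cv2.imwrite('pics/c0.png',np.vstack([np.hstack([f(b,175,215,100,75),f(b,350,213,100,75)]),np.hstack([f(a,330,240,100,75),f(a,235,145,100,75)])]))
E
```

```text
(no output)
```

View pics/c0.png

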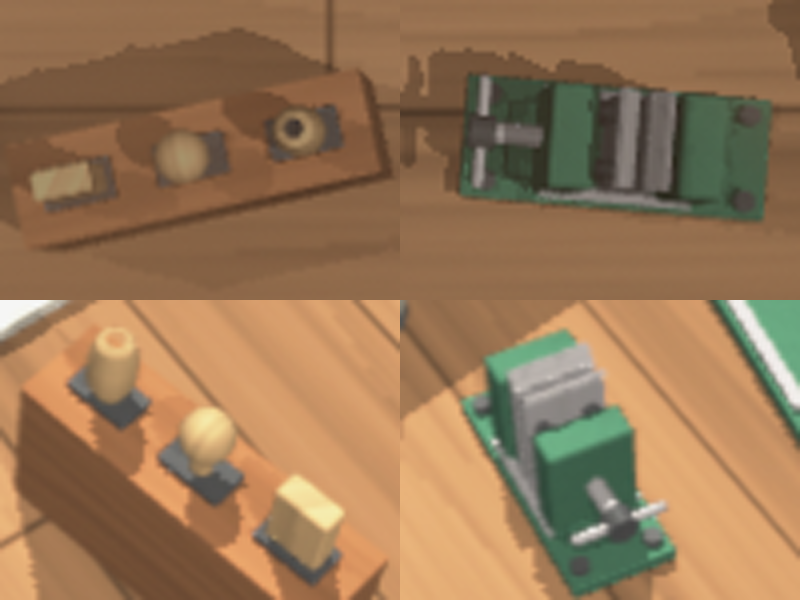

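Confirmed. The gauge is the flat block at the left end of the rack, and the clamp with the jaws has its slot at about (411,248) in the top view. Next I'll triangulate both.

```bash
cat >> h.py <<'E'
def ray(n,uv):
    c=calibration(n);K=np.array([[c['fx'],0,c['cx']],[0,c['fy'],c['cy']],[0,0,1]])
    p=cv2.undistortPoints(np.array([[uv]],float),K,np.array([c['k1'],0,0,0.]))[0,0]
    d=np.array([p[0],p[1],1.])
    if 'R' in c: R=c['R'];o=-R.T@c['t'];return o,R.T@d
    from scipy.spatial.transform import Rotation as Ro
    s=observe();A=Ro.from_quat(s['eef_rot']).as_matrix();T=c['T_tool_cam']
    return s['eef_pos']+A@T[:3,3],A@T[:3,:3]@d
def at(n,uv,z):
    o,d=ray(n,uv);return o+d*(z-o[2])/d[2]
E
python3 - <<'E'
from h import *
np.set_printoptions(precision=1,suppress=True)
T=lambda x,y:(175+x/4,215+y/4)
C=lambda x,y:(350+(x-400)/4,213+y/4)
S=lambda x,y:(330+x/4,240+(y-300)/4)
D=lambda x,y:(235+(x-400)/4,145+(y-300)/4)
print('gauge',at('top',T(62,183),174),at('scene',S(310,498),174))
print('spike',at('top',T(182,155),175),'scr',at('top',T(293,127),180),at('scene',S(117,337),180))
for p in [(8,167),(360,70),(388,178),(30,248)]:print('rack',at('top',T(*p),120))
for p in [(467,72),(772,100),(765,220),(460,195)]:print('base',at('top',C(*p),12))
for p in [(644,88),(642,190),(644,140)]:print('slot',at('top',C(*p),117))
E
```

```text
gauge [469.4 285.1 174. ] [471.7 283.  174. ]
spike [485.2 214.7 175. ] scr [500.7 149.6 180. ] [500.3 146.9 180. ]
rack [480.9 329.6 120. ]
rack [538.  115.8 120. ]
rack [472.9  99.1 120. ]
rack [432.  315.9 120. ]
base [ 548.5 -139.5   12. ]
base [ 528.7 -339.4   12. ]
base [ 450.5 -333.    12. ]
base [ 468.7 -133.9   12. ]
slot [ 529.5 -237.   117. ]
slot [ 467.8 -234.6  117. ]
slot [ 498.  -236.4  117. ]
```

Call:
move_arm([
  [30,22,0],
  [60,44,0],
  [90,66,0],
  [122,87,0],
  [153,109,0],
  [184,131,0],
  [215,153,0],
  [245,175,0],
  [276,197,0],
  [307,219,0],
], jaw=[1,1,1,1,1,1,1,1,1,1], turn=[0.09,0.18,0.28,0.37,0.46,0.55,0.64,0.73,0.82,0.916])

```text
time: 0.93
eef_pos: [471.1, 281.9, 256.2]
eef_rot: [0.779, -0.627, -0.0, 0.0]
ft_force: [0.8, 0.5, -0.5]
width: 85.6
gripper_force: 0.0
```

Call:
move_arm([
  [0,0,0],
  [0,0,0],
  [0,0,0],
], jaw=[1,1,1], turn=[0,0,0])

```text
time: 1.18
eef_pos: [470.9, 283.5, 256.1]
eef_rot: [0.78, -0.626, -0.0, 0.0]
ft_force: [-0.6, 0.7, -0.5]
width: 85.5
gripper_force: 0.0
```

```bash
python3 - <<'E'
from h import *
s=observe();print(s['time'],s['eef_pos'],s['eef_rot'],s['q'],s['ft_force'],nose_length() if callable(nose_length) else nose_length)
save('wrist','w1.png')
E
```

```text
1.1833 [470.87002979 283.52213307 256.13658217] [ 7.80040738e-01 -6.25728721e-01 -7.96207333e-05  9.55861267e-05] [ 8.98328597e-01  1.53213879e-01 -2.66426331e-01 -1.75107732e-04
 -1.15134672e+00 -6.79591737e-01] [-0.63979214  0.6954303  -0.52602197] 25.0
```

View pics/w1.png

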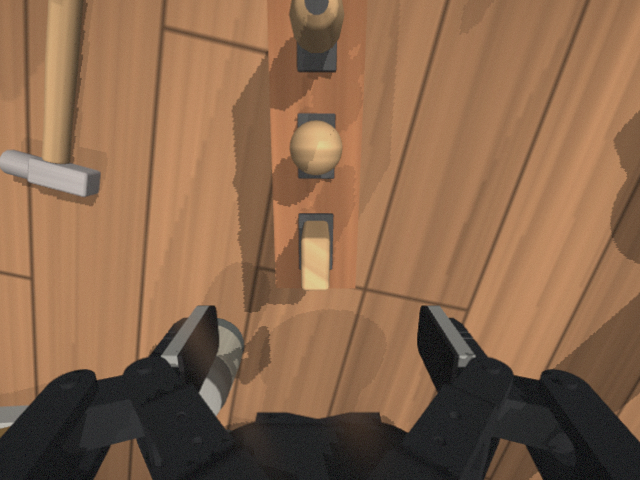

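```bash
python3 - <<'E'
from h import *
np.set_printoptions(precision=1,suppress=True)
from scipy.spatial.transform import Rotation as Ro
s=observe();A=Ro.from_quat(s['eef_rot']).as_matrix()
for uv,z in [((302.5,248),174),((328.5,248),174),((328.5,289),174),((302.5,289),174),((315.5,269),174),((317,9),180),((316,147),165)]:
    p=at('wrist',uv,z);print(p,A.T@(p-s['eef_pos']))
E
```

```text
[483.3 275.2 174. ] [ 11.4 -10.4  82.1]
[467.8 271.8 174. ] [11.4  5.4 82.1]
[461.6 298.4 174. ] [-15.9   5.7  82.1]
[477.7 302.  174. ] [-15.9 -10.8  82.1]
[472.6 286.9 174. ] [-2.3 -2.5 82.1]
[501.7 151.6 180. ] [136.1  -1.5  76.1]
[488.1 215.8 165. ] [70.5 -2.2 91.1]
```

Call:
move_arm([
  [0,-2,10],
  [0,-2,30],
  [0,-2,50],
  [0,-2,70],
  [0,-2,85],
  [0,-2,94],
  [0,-2,98],
  [0,-2,98],
  [0,-2,98],
  [0,-2,98],
], jaw=[1,1,1,1,1,1,1,1,0.6,0.4], turn=[0,0,0,0,0,0,0,0,0,0], grip_force=60)

```text
time: 2.07
eef_pos: [473.1, 284.8, 159.2]
eef_rot: [0.78, -0.625, 0.0, -0.001]
ft_force: [0.3, 0.2, -0.1]
width: 63.9
gripper_force: 0.0
```

Call:
move_arm([
  [0,0,0],
  [0,0,0],
  [0,0,0],
  [0,0,0],
  [0,0,0],
  [0,0,0],
  [0,0,0],
  [0,0,0],
  [0,0,0],
  [0,0,0],
], jaw=[0.3,0.2,0.1,0,0,0,0,0,0,0], turn=[0,0,0,0,0,0,0,0,0,0], grip_force=60)

```text
time: 2.9
eef_pos: [472.9, 284.3, 158.8]
eef_rot: [0.78, -0.626, 0.0, -0.0]
ft_force: [-1.0, -1.5, 6.2]
width: 17.2
gripper_force: 59.1
```

Call:
move_arm([
  [0,0,-5],
  [0,0,-15],
  [0,0,-30],
  [0,0,-48],
  [0,0,-66],
  [0,0,-84],
  [0,0,-102],
  [0,0,-122],
  [0,0,-140],
  [0,0,-150],
], jaw=[0,0,0,0,0,0,0,0,0,0], turn=[0,0,0,0,0,0,0,0,0,0])

```text
time: 3.73
eef_pos: [473.2, 284.4, 311.2]
eef_rot: [0.78, -0.626, 0.0, -0.001]
ft_force: [0.5, -0.4, -1.4]
width: 17.2
gripper_force: 58.6
```

Call:
move_arm([
  [0,0,0],
  [0,0,0],
  [0,0,0],
], jaw=[0,0,0], turn=[0,0,0])

```text
time: 3.98
eef_pos: [472.2, 283.9, 307.0]
eef_rot: [0.78, -0.626, -0.0, 0.001]
ft_force: [0.3, 0.3, -2.2]
width: 17.5
gripper_force: 58.6
```

```bash
python3 - <<'E'
from h import *
s=observe();print(s['eef_pos'],s['ft_force'],s['q'][0],s['q'][5])
e=s['eef_rot'];a=np.arctan2(e[1],e[0]);print('tool x angle',np.degrees(2*a))
E
```

```text
[472.21394299 283.86968688 307.03683532] [ 0.26782083  0.28165712 -2.21460849] 0.8964015916380645 -0.6774207836420699
tool x angle -77.46455719780947
```

Call:
move_arm([
  [0,0,-20],
  [0,0,-42],
  [20,4,-45],
  [50,9,-45],
  [80,14,-45],
  [112,20,-45],
  [144,25,-45],
  [176,31,-45],
  [208,36,-45],
  [240,41,-45],
], jaw=[0,0,0,0,0,0,0,0,0,0], turn=[0.1,0.2,0.3,0.4,0.5,0.6,0.7,0.8,0.9,1.0])

```text
time: 4.82
eef_pos: [484.1, 39.4, 352.1]
eef_rot: [-0.383, 0.924, 0.0, -0.001]
ft_force: [1.7, -0.4, -1.5]
width: 17.6
gripper_force: 58.9
```

```bash
cat >> h.py <<'E'
def go(x,y,ang):  # travel in tool axes to world x,y and turn to tool-x angle (deg)
    s=observe();e=s['eef_rot'];a=2*np.arctan2(e[1],e[0])
    d=np.array([x,y])-s['eef_pos'][:2]
    t=-(np.radians(ang)-a);t=(t+np.pi)%(2*np.pi)-np.pi
    print('pos',s['eef_pos'],'F',s['ft_force'],'ang',np.degrees(a),'travel',d@[np.cos(a),np.sin(a)],d@[np.sin(a),-np.cos(a)],'turn',t)
E
python3 -c "
from h import *
go(498,-236.4,-185.4)"
```

```text
pos [484.13996328  39.43133328 352.05484816] F [ 1.70069961 -0.43947076 -1.46878305] ang 224.98745975697648 travel 185.1968422080539 -204.88327084588835 turn 0.879427074475382
```

Call:
move_arm([
  [20,-22,0],
  [40,-44,0],
  [60,-66,0],
  [80,-88,0],
  [100,-110,0],
  [120,-132,0],
  [140,-154,0],
  [158,-174,0],
  [175,-194,0],
  [185,-205,0],
], jaw=[0,0,0,0,0,0,0,0,0,0], turn=[0.09,0.18,0.27,0.36,0.45,0.54,0.63,0.72,0.8,0.879])

```text
time: 5.65
eef_pos: [499.7, -236.9, 351.4]
eef_rot: [0.047, 0.999, 0.0, -0.002]
ft_force: [1.0, 0.0, -1.3]
width: 17.2
gripper_force: 59.0
```

Call:
move_arm([
  [0,0,15],
  [0,0,30],
  [0,0,30],
  [0,0,30],
], jaw=[0,0,0,0], turn=[0,0,0,0])

```text
time: 5.98
eef_pos: [499.5, -234.7, 321.7]
eef_rot: [0.045, 0.999, 0.0, -0.002]
ft_force: [-0.9, -0.3, -1.0]
width: 17.6
gripper_force: 58.8
```

```bash
python3 - <<'E'
from h import *
go(498,-236.4,-185.4)
a=camera('wrist');b=camera('top');c=camera('scene')
f=lambda im,x,y,w,h:cv2.resize(im[y:y+h,x:x+w],(400,300),interpolation=cv2.INTER_CUBIC)
cv2.imwrite('pics/w2.png',np.vstack([np.hstack([f(a,0,0,640,480),f(a,220,180,200,150)]),np.hstack([f(b,350,213,100,75),f(c,235,125,100,75)])])[:,:,::-1])
E
```

```text
pos [ 499.51125192 -234.65897342  321.7136517 ] F [-0.94403277 -0.26028022 -0.98700976] ang 174.88419952882944 travel 1.3499863183235952 -1.8688480005678778 turn 0.0049602175106908675
```

View pics/w2.png

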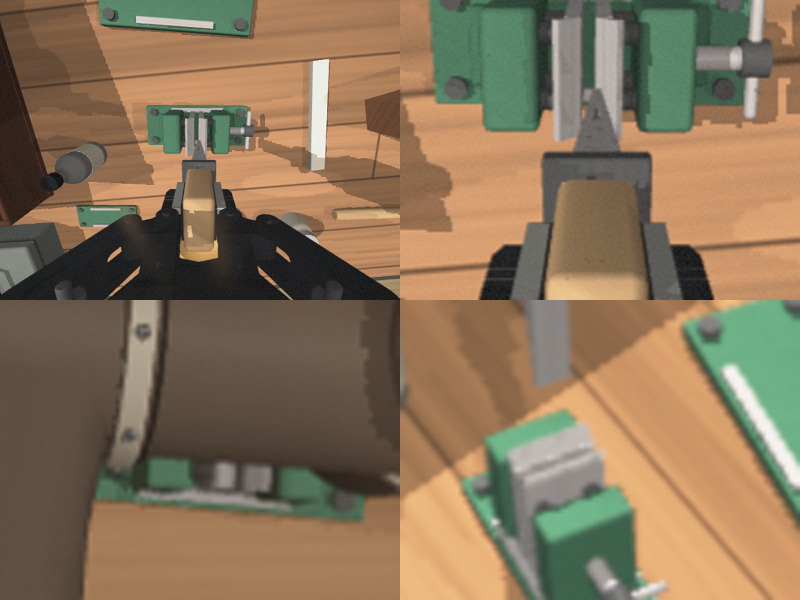

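```bash
python3 - <<'E'
from h import *
np.set_printoptions(precision=1,suppress=True)
from scipy.spatial.transform import Rotation as Ro
s=observe();A=Ro.from_quat(s['eef_rot']).as_matrix()
W=lambda x,y:(220+(x-400)/2,180+y/2)
for n,uv,z in [('slot near',W(588.5,135),117),('far',W(589.5,20),117),('base corners',W(434,100),12),('',W(748,103),12),('tip',W(597,90),183),('blockmidL',W(483,125),95),('R',W(694,125),95)]:
    p=at('wrist',uv,z);print(n,p,A.T@(p-s['eef_pos']))
E
```

```text
slot near [ 530.9 -240.7  117. ] [-30.5  -3.3 207. ]
far [ 474.2 -235.   117. ] [ 26.5  -2.6 207. ]
base corners [ 532.6 -342.2   12. ] [ -41.1 -104.2  312.1]
 [ 552.6 -140.    12. ] [-43.1  98.9 312. ]
tip [ 491.4 -233.1  183. ] [  9.4   0.8 141. ]
blockmidL [ 527.6 -296.4   95. ] [-32.2 -59.1 229. ]
R [ 537.5 -185.6   95. ] [-32.2  52.1 229. ]
```

Call:
move_arm([
  [-2,-3.5,10],
  [-2,-3.5,25],
  [-2,-3.5,40],
  [-2,-3.5,50],
  [-2,-3.5,55],
  [-2,-3.5,60],
  [-2,-3.5,65],
  [-2,-3.5,69],
  [-2,-3.5,72],
  [-2,-3.5,72],
], jaw=[0,0,0,0,0,0,0,0,0,0], turn=[0,0,0,0,0,0,0,0,0,0])

```text
time: 6.97
eef_pos: [501.8, -238.3, 250.9]
eef_rot: [0.045, 0.999, 0.0, -0.0]
ft_force: [0.3, -0.3, -2.3]
width: 17.7
gripper_force: 59.0
```

```bash
python3 - <<'E'
from h import *
go(498,-236.4,-185.4)
a=camera('wrist');c=camera('scene')
f=lambda im,x,y,w,h:cv2.resize(im[y:y+h,x:x+w],(400,300),interpolation=cv2.INTER_CUBIC)
cv2.imwrite('pics/w3.png',np.vstack([np.hstack([f(a,220,150,200,150),f(a,270,185,100,75)]),np.hstack([f(c,235,125,100,75),f(c,255,145,48,36)])])[:,:,::-1])
E
```

```text
pos [ 501.79299701 -238.29361664  250.87943183] F [ 0.3095333  -0.25816091 -2.34146232] ang 174.88730802035207 travel 3.946655527159834 1.5480699219025165 turn 0.0050144709225303785
```

View pics/w3.png

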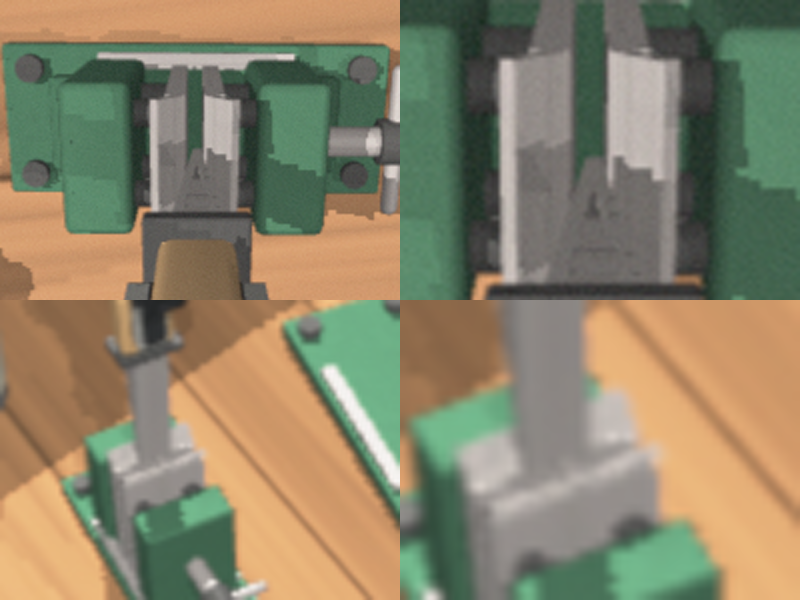

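Call:
move_arm([
  [0,-0.5,3],
  [0,-0.5,6],
  [0,-0.5,9],
  [0,-0.5,12],
  [0,-0.5,15],
  [0,-0.5,18],
  [0,-0.5,21],
  [0,-0.5,24],
  [0,-0.5,25],
  [0,-0.5,25],
], jaw=[0,0,0,0,0,0,0,0,0,0], turn=[0,0,0,0,0,0,0,0,0,0])

```text
time: 7.9
eef_pos: [501.7, -238.8, 225.9]
eef_rot: [0.045, 0.999, 0.0, -0.0]
ft_force: [0.4, -0.1, -1.8]
width: 17.4
gripper_force: 59.0
```

Call:
move_arm([
  [0,0,2],
  [0,0,4],
  [0,0,6],
  [0,0,8],
  [0,0,9],
  [0,0,10],
  [0,0,10],
  [0,0,10],
], jaw=[0,0,0,0,0,0,0,0], turn=[0,0,0,0,0,0,0,0])

```text
time: 8.57
eef_pos: [501.8, -238.9, 216.3]
eef_rot: [0.045, 0.999, -0.0, -0.0]
ft_force: [-0.4, -0.3, -2.1]
width: 17.1
gripper_force: 58.9
```

Call:
move_arm([
  [0,0,2],
  [0,0,4],
  [0,0,5],
  [0,0,6],
  [0,0,6],
  [0,0,6],
], jaw=[0,0,0,0,0,0], turn=[0,0,0,0,0,0])

```text
time: 9.07
eef_pos: [501.9, -238.9, 210.2]
eef_rot: [0.045, 0.999, -0.0, 0.0]
ft_force: [1.1, -0.9, -1.6]
width: 17.2
gripper_force: 58.9
```

Call:
move_arm([
  [0,0,2],
  [0,0,4],
  [0,0,5],
  [0,0,6],
  [0,0,6],
  [0,0,6],
], jaw=[0,0,0,0,0,0], turn=[0,0,0,0,0,0])

```text
time: 9.57
eef_pos: [502.0, -238.9, 204.4]
eef_rot: [0.045, 0.999, -0.0, 0.0]
ft_force: [0.8, -1.6, 1.5]
width: 17.5
gripper_force: 59.3
```

Call:
move_arm([
  [0,0,2],
  [0,0,4],
  [0,0,5],
  [0,0,5],
  [0,0,5],
  [0,0,5],
], jaw=[0,0,0,0,0,0], turn=[0,0,0,0,0,0])

```text
time: 10.07
eef_pos: [502.0, -238.9, 199.3]
eef_rot: [0.045, 0.999, -0.0, 0.0]
ft_force: [0.3, -2.4, 3.2]
width: 17.4
gripper_force: 59.5
```

Call:
move_arm([
  [0,-0.3,1],
  [0,-0.3,3],
  [0,-0.3,5],
  [0,-0.3,6],
  [0,-0.3,6],
  [0,-0.3,6],
  [0,-0.3,6],
], jaw=[0,0,0,0,0,0,0], turn=[0,0,0,0,0,0,0])

```text
time: 10.65
eef_pos: [502.1, -239.1, 193.6]
eef_rot: [0.045, 0.999, -0.0, 0.0]
ft_force: [-0.6, -1.0, 5.5]
width: 17.6
gripper_force: 60.1
```

```bash
python3 - <<'E'
from h import *
F=[];M=[]
for i in range(12):
    a=camera('wrist');s=observe();F.append(s['ft_force']);M.append(s['moment'])
F=np.array(F);print(F.mean(0),F.std(0),np.mean(M,0),s['eef_pos'],s['time'])
c=camera('scene')
f=lambda im,x,y,w,h:cv2.resize(im[y:y+h,x:x+w],(400,300),interpolation=cv2.INTER_CUBIC)
cv2.imwrite('pics/w4.png',np.hstack([f(a,270,185,100,75),f(c,235,125,100,75)])[:,:,::-1])
E
```

```text
[ 0.45987454 -0.97845829  5.09385752] [0.60058082 0.413371   0.52979341] [-0.43625282 -0.18498444 -0.02150922] [ 502.10074832 -239.09106511  193.60052231] 11.25
```

View pics/w4.png

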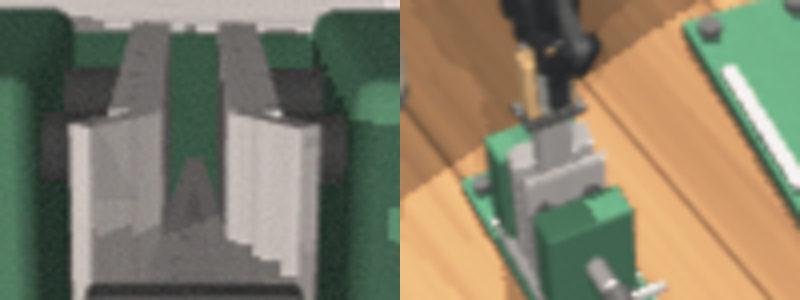

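The drag is about 7 N, with a side imbalance of only about 1 N. The gauge is upright between both plates and still gripped, so I'm handing it in.

```bash
python3 -c "
from cell import *
print(job_done())"
```

```text
the job is handed in; nothing more can be done
None
```

I handed the job in with the gauge still gripped and upright, about 50 mm below the throat of the middle-sized clamp. It spreads both plates by roughly 1 mm each (estimated from depth) at about 7 N drag; the hand-in returned no verdict.

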